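# Tighten the guide-rail clamp with a turning bar

## Task

Take the orange-handled bar from its blue cradle, slide it through the screw eye of the yellow clamp, and turn the eye clockwise (seen from above) until it comes up firm against its stop; stop there, without forcing it. Then draw the bar out and lay it back on its cradle as it was. Leave the grey clamp and everything else alone.

Things in the scene. Friction and masses are not known exactly. Their poses are not given: they have to be found in the camera images.
- eye: Steel screw eye of the yellow clamp: upright ring of 8 mm round stock, hole 16 mm, 32 mm over all. Origin at the hole's centre, 100 mm above the table; z up, the screw's axis; x level, along the hole's axis, at the start 10 to 80 degrees left of straight ahead. Clockwise from above tightens. Turns with 0.12 N m of friction, stays where left. The stop is 0.4 to 1.0 rad on, unseen.
- foot (a joint): Travel (m) of the clamp's foot, driven by the eye at 0.2 mm per rad: 0 when home, negative before. Too small to read through the noise: the stop must be felt. The bar is loose in the eye: it swings about 48 degrees either side of the hole's axis before it bears on both sides of the ring and takes it along. At the stop 0.25 to 0.4 N m about the screw is plenty; over 0.55 N m is forcing.
- clamp: Fixed C-clamp with yellow arm and collar. Origin under the screw's axis, on the table; base 100 (x) by 70 (y) mm, 10 high; green rail stub 110 mm long in y, 34 high; top arm 40 mm wide in y, from x = -20 to 48 mm, up to 64 mm high; collar 30 mm across, up to 72 mm. Only the eye is higher.
- other_clamp: Fixed clamp of the same shape, with grey arm and collar and a fixed screw eye of the same size (top at 116 mm); leave it alone.
- bar_grip (a point): The turning bar, at the centre of its round orange handle, 16 mm in diameter and 60 mm long (x -30 to 30 mm). Its steel shaft, 8 mm in diameter, goes on along +x to 125 mm from here. x along the bar towards the tip, which points away from the robot at the start; it may roll about x. 0.10 to 0.16 kg.
- bar_tip (a point): The tip of the bar's steel shaft, on its axis, 125 mm from the handle's centre; same axes.
- cradle_rest (a point): Where the handle's centre belongs on the fixed blue cradle, 50 mm above the table; x level, along the bar's lie towards its tip. Base 165 by 46 mm, 6 high. Two open-topped 90-degree V rests, 10 mm wide: handle rest centred at x = -23 mm, shaft rest at x = 93 mm; they rise at most 10 mm above the bar's axis. From x = -15 to 85 mm the bar is free at the sides and below.
- head0: Loose red-and-white chicory head, 125 mm long, 38 mm thick; bystander.
- head1: Loose chicory head like the other; bystander.
- head2: Loose chicory head like the others, near the conveyor; bystander.
- spray: Loose white spray bottle with a blue cap, 64 mm across, 190 mm tall; bystander.
- jar: Loose jar with a green lid, 70 mm across, 80 mm tall; bystander.

How it is judged:
By the outcome, as a careful person would: the job done as asked, in the order asked, and still so for the second after the job is handed in, with the robot touching nothing.
It also fails if it takes over 70 s, if anything falls off the work surface, if the arm or the gripper's body presses on something with over 40 N, if the wrist force passes 120 N, or if a joint passes its speed limit or range.

## Robot

A 6-joint arm with a two-finger parallel gripper is mounted at the origin on the work surface. World frame = base frame: x ahead of the robot, y to its left, z up, the work surface at z = 0. Lengths are in m, angles in rad, forces in N, time in s.
With the tool pointing down it reaches from about 0.3 to 0.775 m from the base axis. Payload 14.6 kg.
Tool frame: the origin (TCP) lies at the very end of the fingers, on their centre line; the grasp point (between the pads) lies 19 mm behind it; z points along the fingers, x is the direction in which the jaws open and shut, and the axes are right-handed (so a half turn about z gives the same grasp; the last joint's range is limited). The gripper opens to 94 mm and grips with 3 to 60 N. Pads are 16 mm wide; open, the fingers measure 119 mm over their backs; the gripper's body (75 mm by 177 mm) begins 78 mm behind the grasp point.
Start: joints at [-0.067, 0.3, 1.521, -0, 1.321, -0.067], TCP at [0.55, -0, 0.205] pointing down, gripper open.
Joint ranges: [-3.03, 3.03], [-0.79, 2.21], [0.23, 2.52], [-1.04, 4.18], [0, 3.07], [-2.55, 2.55]. Speed limits (rad/s): [2.22, 2.22, 2.57, 3.14, 3.14, 3.14].

## Interface

Orientations are given as [roll, pitch, yaw] about the fixed x, y, z axes, in that order (R = Rz(yaw) Ry(pitch) Rx(roll)).
In Python, from station import ctrl gives the robot as it stands.
- The arm moves only by the shell command python3 -m inch 'ROWS' [FORCE]. ROWS is JSON, one flat list of numbers, 7 for each row, row after row: the shift along the tool's x, y, z in cm, then the turn, a rotation vector about the tool's x, y, z in rad, then the opening, from 0 (shut) to 1 (fully open). In form: [tx, ty, tz, wx, wy, wz, claw, tx, ty, tz, wx, wy, wz, claw, ...]. A call has 1 to 20 rows; each row shifts and turns the commanded pose from where the row before left it, along the tool's axes as they then stand; what a row does not reach is not made up. A row lasts 1/8 s, in which the tool goes at most 62.5 mm and 10.7 degrees, less where a joint would pass 70% of its speed; a pose out of reach is approached as far as the arm can. A call is refused whole if a number of a shift passes 6.25 or a number of a turn 0.188, either way. A call with a gripper value outside its range is refused whole. The fingers move at their own pace and stop on an object; FORCE is the grip in N (left out, the last holds). Time passes only in rows, so rows that do not move let the fingers close. It gives the time, the measured TCP pose, the force and the opening at its end, in the units of the state.
- ctrl.get_obs(): the state, without advancing time (a new reading comes with each control period).
- ctrl.camera(name): name is "scene" or "side" or "wrist"; returns (picture, depth): 384x512x3 uint8, red, green, blue; 384x512 float32, m along the optical axis (not along the pixel's ray), 0 where there is no reading.
- ctrl.camera_params(name): a dict with "vertical_fov" (degrees; the focal length in pixels is half the picture's height over the tangent of half this angle, whatever the lens; pixels are square), "cx", "cy" (the principal point, pixels), "camera_from_world" (4x4, takes a point from world to camera coordinates); the wrist camera has in their place "mount" (4x4, takes a point from camera to tool coordinates, whose origin is the TCP and whose axes are the tool frame's). Camera axes: x right, y down, z forward; pixel columns grow to the right and rows downward; lengths in m; the calibration is good to about 2 mm. A picture is of the moment at which its call begins: read the wrist's pose just before it. camera_params takes no time and is no camera call.
- ctrl.hand_in(): hands the job in, once; it reports no verdict.
Trained networks look in the newest picture that a camera, given by its name, has taken for a name from the list of things; names that differ only in an ending like _2 or _b are one class to them, and where a whole thing is asked for, a point or a joint stands for the part that bears it (a point fixed in the world has none). Each returns a list of dicts, best first, with "score" (0 to 1); they miss things now and then, are a little off and sometimes report something else, mostly with a low value. They report only what shows in the picture. A call takes as long as a camera call.
- ctrl.spot_in(camera, label): "bbox" ([centre column, centre row, width, height] in pixels, round what is visible of it).
- ctrl.place_of(camera, label): "centre" ([column, row] in pixels: a listed point, or the origin of a listed thing).
The state is a dict: "time_s": time; "qpos": joint angles; "joint_vel": joint speeds; "tau": joint torques, N m; "ee_pos": TCP position; "eef_rot": TCP orientation; "force": force on the tool from outside, world axes, zero at the start; "moment": the same for the moment, N m; "grip_width": finger opening in m.
Only numpy, scipy, OpenCV 4.12 (cv2) and the standard library are available. Lean on these libraries where they do the work, as an engineer would, in place of code of your own. Each camera call takes 0.05 s, during which the arm holds its last target. There are 200 camera calls.

## Working session

There is one attempt and no reset: what is moved stays moved. The work goes in short steps, Python scripts to look and compute and a shell command to move; the robot and the scene stay as the last step left them, time stands still between calls to the robot, and variables do not carry over. Pictures are saved under pics/ and viewed, about 8 in all and at most 12, crops included, and the job is handed in when it is done.

```bash
ls; mkdir -p pics
cat > h.py <<'E'
import numpy as np, cv2, json
from station import ctrl
from scipy.spatial.transform import Rotation as R
def T_tool(o):
    T=np.eye(4);T[:3,:3]=R.from_euler('xyz',o['eef_rot']).as_matrix();T[:3,3]=o['ee_pos'];return T
class Cam:
    def __init__(s,name):
        s.name=name;s.o=ctrl.get_obs();s.img,s.d=ctrl.camera(name);p=ctrl.camera_params(name);s.p=p
        s.f=192/np.tan(np.radians(p['vertical_fov'])/2);s.cx,s.cy=p['cx'],p['cy']
        s.W=T_tool(s.o)@np.array(p['mount']) if 'mount' in p else np.linalg.inv(np.array(p['camera_from_world']))
    def ray(s,u,v): return s.W[:3,3],s.W[:3,:3]@np.array([(u-s.cx)/s.f,(v-s.cy)/s.f,1])
    def at_z(s,u,v,z):
        c,r=s.ray(u,v);return c+r*(z-c[2])/r[2]
    def depth(s,u,v):
        c,r=s.ray(u,v);return c+r*s.d[int(round(v)),int(round(u))]
    def px(s,P):
        q=np.linalg.inv(s.W)@np.append(P,1);return q[:2]/q[2]*s.f+[s.cx,s.cy]
    def cloud(s):
        v,u=np.mgrid[:384,:512];P=np.stack([(u-s.cx)/s.f*s.d,(v-s.cy)/s.f*s.d,s.d],-1)
        return P@s.W[:3,:3].T+s.W[:3,3]
    def save(s,fn,crop=None,k=1):
        im=s.img
        if crop: im=im[crop[1]:crop[3],crop[0]:crop[2]]
        cv2.imwrite('pics/'+fn,cv2.resize(im[:,:,::-1],None,fx=k,fy=k,interpolation=cv2.INTER_CUBIC))
E
python3 - <<'E'
from h import *
np.set_printoptions(precision=4,suppress=True)
ims=[]
for n in ['scene','side']:
    c=Cam(n);ims.append(c.img);print(n,c.p['vertical_fov'],c.p.get('cx'),c.p.get('cy'));print(c.W)
    for l,z in [('eye',.1),('clamp',0),('other_clamp',0),('bar_grip',.05),('bar_tip',.05),('cradle_rest',.05),('spray',None),('jar',None),('head0',None)]:
        for r in ctrl.place_of(n,l)[:3]:
            u,v=r['centre'];
            if 0<=u<511 and 0<=v<383: print(l,round(r['score'],2),np.round([u,v]),c.at_z(u,v,z or 0.03)[:2],c.depth(u,v))
cv2.imwrite('pics/a.png',cv2.resize(np.vstack(ims)[:,:,::-1],(400,600)) if 0 else cv2.resize(np.hstack(ims)[:,:,::-1],(800,300)))
ims and cv2.imwrite('pics/scene.png',ims[0][:,:,::-1]); cv2.imwrite('pics/side.png',ims[1][:,:,::-1])
print(Cam('wrist').p)
print(ctrl.get_obs())
E
```

```text
pics
scene 51.386008143951244 253.4194218066748 192.9214164738506
[[-0.5664  0.5591 -0.6054  1.159 ]
 [ 0.8239  0.4008 -0.4006  0.3881]
 [ 0.0186 -0.7258 -0.6877  0.7948]
 [ 0.      0.      0.      1.    ]]
eye 0.55 [234. 214.] [ 0.6346 -0.0143] [ 0.5605 -0.0712  0.0017]
clamp 0.7 [234. 248.] [0.6731 0.0138] [0.6618 0.0051 0.0121]
other_clamp 0.64 [170. 202.] [ 0.6468 -0.221 ] [ 0.6483 -0.2193  0.0322]
bar_grip 0.63 [343. 254.] [0.5514 0.2439] [0.5596 0.2459 0.06  ]
bar_tip 0.66 [238. 245.] [0.6736 0.0252] [0.6537 0.0104 0.0196]
bar_tip 0.57 [327. 296.] [0.675  0.2636] [0.6477 0.2566 0.0081]
cradle_rest 0.91 [343. 251.] [0.5446 0.2397] [0.5528 0.2417 0.0599]
spray 0.75 [210. 278.] [0.7755 0.0223] [0.7763 0.0231 0.0317]
spray 0.74 [423. 300.] [0.5507 0.4377] [0.56   0.4369 0.0417]
jar 0.78 [151. 164.] [ 0.5618 -0.3782] [ 0.5524 -0.3903  0.018 ]
head0 0.9 [214. 147.] [ 0.3831 -0.2785] [ 0.3719 -0.2882  0.019 ]
head0 0.63 [208. 280.] [0.782  0.0224] [0.7833 0.0236 0.0327]
head0 0.57 [394. 233.] [0.3992 0.3155] [0.4036 0.316  0.0344]
side 46.629191319026184 253.36088864298853 192.5379628
[... 974 characters left out ...]
 'cx': 253.70268699453237, 'cy': 189.5363316682976, 'mount': array([[ 1.    ,  0.0002, -0.0002,  0.001 ],
       [-0.0001,  0.972 ,  0.2349, -0.0691],
       [ 0.0003, -0.2349,  0.972 , -0.1799],
       [ 0.    ,  0.    ,  0.    ,  1.    ]])}
{'time_s': 1.05, 'qpos': array([-0.0666,  0.2999,  1.521 , -0.    ,  1.3207, -0.0666]), 'joint_vel': array([-0.0007,  0.0004, -0.0004, -0.0001, -0.0009, -0.0006]), 'tau': array([  0.0005, -53.1665, -35.2915,   0.0709,   0.0214,  -0.    ]), 'ee_pos': array([ 0.55  , -0.    ,  0.2054]), 'eef_rot': array([ 3.1416,  0.    , -0.0001]), 'force': array([ 0.2899,  0.2748, -1.4466]), 'moment': array([-0.0436,  0.0254, -0.0341]), 'grip_width': 0.0943790739841244}
```

View pics/scene.png

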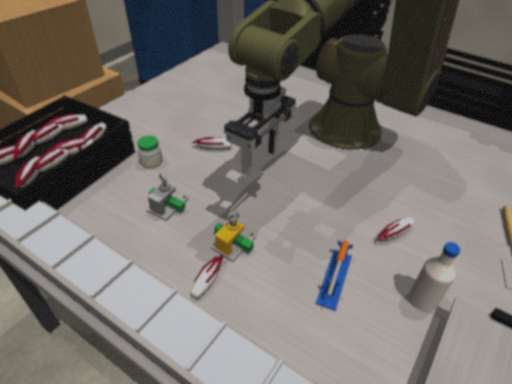

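The scene view shows the yellow clamp at about (232,238), the grey clamp at (165,200), and the bar in its cradle from (345,245) to (328,300). The networks agree with that.

Run:
```python
from h import *
np.set_printoptions(precision=4,suppress=True)
c=Cam('wrist');c.save('w1.png')
for l,z in [('eye',.1),('clamp',0),('other_clamp',0)]:
    for r in ctrl.place_of('wrist',l)[:2]:
        u,v=r['centre'];print(l,round(r['score'],2),np.round([u,v]),c.at_z(u,v,z)[:2])
P=c.cloud();m=(P[...,2]>.078)&(P[...,2]<.13)&(abs(P[...,0]-.64)<.05)&(abs(P[...,1]+.014)<.06)&(c.d>0)
Q=P[m];print(len(Q),Q.min(0),Q.max(0))
x=Q[:,:2]-Q[:,:2].mean(0);w,V=np.linalg.eigh(np.cov(x.T));print(Q.mean(0),np.sqrt(w),V,np.degrees(np.arctan2(V[1,0],V[0,0])))
c.save('w1c.png',(290,130,410,250),5)
```

```text
eye 0.48 [337. 199.] [ 0.6422 -0.0104]
eye 0.43 [403. 168.] [0.7106 0.0235]
clamp 0.6 [316. 180.] [ 0.6418 -0.0089]
other_clamp 0.6 [310. 315.] [ 0.6437 -0.2374]
239 [ 0.6284 -0.0185  0.078 ] [0.6546 0.001  0.1175]
[ 0.6397 -0.0071  0.1098] [0.0024 0.008 ] [[-0.5215 -0.8533]
 [-0.8533  0.5215]] -121.43132009902784
```

View pics/w1.png

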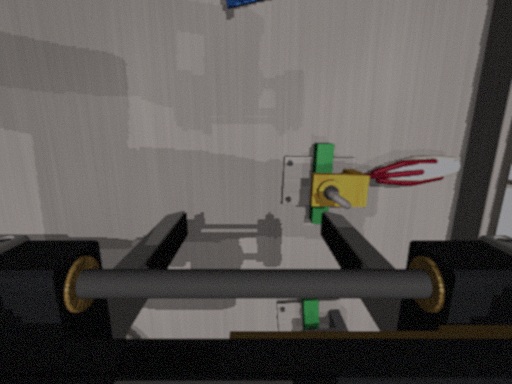

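The wrist view shows the eye ring running from (327,188) to (350,207), so the hole axis heads about 58° left. The eye centre is at about (0.641,-0.008). Next I move over the bar.

```bash
python3 -m inch '[0,-4,0,0,0,0,1, 0,-4,0,0,0,0,1, 0,-4,0,0,0,0,1, 0,-4,0,0,0,0,1, 0,-4,0,0,0,0,1, 0,-4,0,0,0,0,1, 0,0,0,0,0,0.175,1, 0,0,0,0,0,0.175,1, 0,0,0,0,0,0.175,1, 0,0,0,0,0,0.175,1, 0,0,0,0,0,0.175,1, 0,0,0,0,0,0.175,1, 0,0,0,0,0,0.175,1, 0,0,0,0,0,0.175,1, 0,0,0,0,0,0,1, 0,0,0,0,0,0,1]'
python3 - <<'E'
from h import *
np.set_printoptions(precision=4,suppress=True)
c=Cam('wrist');c.save('w2.png');print(c.o['qpos'],c.o['ee_pos'],c.o['eef_rot'])
for l,z in [('bar_grip',.05),('bar_tip',.05),('cradle_rest',.05)]:
    for r in ctrl.place_of('wrist',l)[:2]:
        u,v=r['centre'];print(l,round(r['score'],2),np.round([u,v]),c.at_z(u,v,z)[:2])
P=c.cloud();hsv=cv2.cvtColor(c.img,cv2.COLOR_RGB2HSV)
m=(hsv[...,0]>5)&(hsv[...,0]<20)&(hsv[...,1]>150)&(hsv[...,2]>90)&(P[...,2]>.04)&(P[...,2]<.075)&(P[...,1]>.15)
Q=P[m];print(len(Q),Q.min(0),Q.max(0),Q.mean(0))
x=Q[:,:2]-Q[:,:2].mean(0);w,V=np.linalg.eigh(np.cov(x.T));d=V[:,1]*np.sign(V[0,1]);print(np.sqrt(w),np.degrees(np.arctan2(d[1],d[0])), (x@d).min(),(x@d).max())
E
```

```text
time_s: 3.25
ee_pos: [0.55, 0.24, 0.2054]
eef_rot: [3.142, -0.0, -1.396]
force: [-0.6, 0.4, 0.7]
grip_width: 0.094
[0.3504 0.4123 1.3697 0.     1.3597 1.7465] [0.55   0.24   0.2054] [ 3.1415 -0.     -1.3961]
bar_grip 0.79 [255. 188.] [0.5406 0.2377]
bar_tip 0.93 [253.  79.] [0.6676 0.2631]
cradle_rest 0.73 [255. 183.] [0.5464 0.239 ]
483 [0.5195 0.2292 0.0523] [0.5766 0.2524 0.0598] [0.5482 0.2405 0.0572]
[0.0039 0.0164] 11.3220598368071 -0.02912617021745454 0.028303876062081762
```

View pics/w2.png

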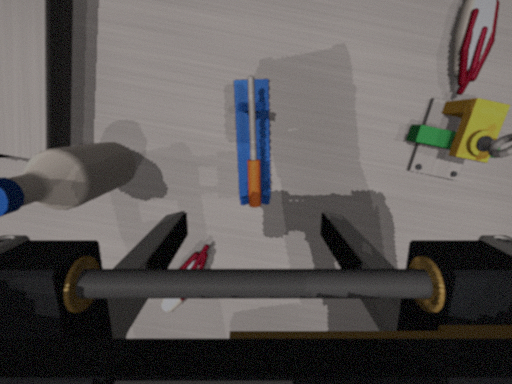

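The bar lies along its cradle, from the handle at (255,185) to the tip at (253,78), heading 11° with its centre near (0.547,0.2395). I'll grasp 10 mm ahead of the handle's centre, clear of the rest.

```bash
python3 -m inch '[0,-0.7,4,0,0,-0.02,1, 0,0,4,0,0,0,1, 0,0,4,0,0,0,1, 0,0,3,0,0,0,1, 0,0,1.4,0,0,0,1, 0,0,1,0,0,0,1, 0,0,0,0,0,0,0.4, 0,0,0,0,0,0,0.1, 0,0,0,0,0,0,0, 0,0,0,0,0,0,0, 0,0,0,0,0,0,0, 0,0,0,0,0,0,0]' 40
python3 - <<'E'
from h import *
np.set_printoptions(precision=4,suppress=True)
c=Cam('wrist');c.save('w3.png');print(c.o['ee_pos'],c.o['eef_rot'],c.o['force'],c.o['moment'],c.o['grip_width'])
E
```

```text
time_s: 4.95
ee_pos: [0.5569, 0.2412, 0.0315]
eef_rot: [3.142, 0.0, -1.38]
force: [0.2, -0.2, 0.3]
grip_width: 0.0377
[0.5569 0.2412 0.0315] [ 3.1416  0.     -1.3799] [ 0.2203 -0.1942  0.2868] [0.0609 0.0236 0.0062] 0.03769155015766637
```

View pics/w3.png

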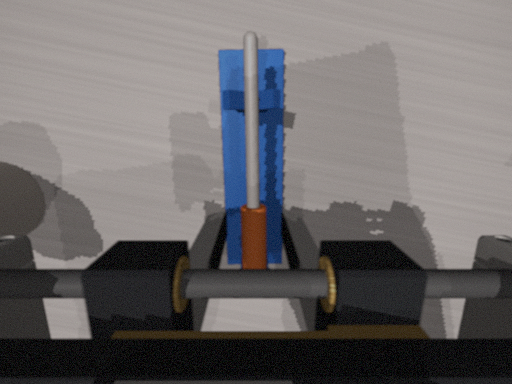

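The fingers are still closing on the handle, which ends at about (255,207). The tip is at (251,37). I'll keep closing, then lift.

```bash
python3 -m inch '[0,0,0,0,0,0,0, 0,0,0,0,0,0,0, 0,0,0,0,0,0,0, 0,0,0,0,0,0,0, 0,0,0,0,0,0,0]' 40
cat > tip.py <<'E'
from h import *
np.set_printoptions(precision=4,suppress=True)
c=Cam('wrist');o=c.o
def bar(c,zt=-0.019):
    # shaft in tool frame: lies on plane tool z = -19mm; fit bright pixels
    T=T_tool(c.o);Mi=np.linalg.inv(T)
    out=[]
    for r in ctrl.place_of('wrist','bar_tip')[:1]:
        u,v=r['centre'];M=np.array(c.p['mount']);a=M[:3,:3]@np.array([(u-c.cx)/c.f,(v-c.cy)/c.f,1]);p=M[:3,3]+a*(zt-M[2,3])/a[2];out.append((round(r['score'],2),np.round([u,v]),p))
    return out
print(o['time_s'],o['qpos'],o['ee_pos'],o['eef_rot'],o['force'],o['moment'],o['grip_width']);print(bar(c))
u,v=251,37
P=c.cloud();Pt=(P-o['ee_pos'])@T_tool(o)[:3,:3]
m=(abs(Pt[...,2]+.021)<.012)&(abs(Pt[...,0])<.03)&(Pt[...,1]<-.03)&(Pt[...,1]>-.13)&(c.d>0)&(cv2.cvtColor(c.img,cv2.COLOR_RGB2HSV)[...,1]<60)
Q=Pt[m];print(len(Q))
if len(Q)>20:
    for a in np.arange(-.13,-.02,.015):
        q=Q[(Q[:,1]>=a)&(Q[:,1]<a+.015)]
        if len(q)>4: print(np.round(a,3),len(q),np.median(q,0),q[:,2].min(),q[:,1].min())
E
python3 tip.py
```

```text
time_s: 5.62
ee_pos: [0.5569, 0.2413, 0.0315]
eef_rot: [-3.142, 0.0, -1.38]
force: [0.1, 2.3, -0.1]
grip_width: 0.015
5.625 [0.3485 0.6122 1.5016 0.0001 1.0277 1.7284] [0.5569 0.2413 0.0315] [-3.1416  0.0001 -1.3799] [ 0.1458  2.2711 -0.1418] [0.3093 0.1517 0.0661] 0.015024485777272424
[(0.75, array([250.,  40.]), array([-0.0031, -0.1136, -0.019 ]))]
2104
-0.13 40 [-0.0031 -0.1159 -0.0219] -0.023876207926900078 -0.11757887086056557
-0.115 431 [-0.003  -0.1077 -0.0225] -0.02507934940707648 -0.11496086395634551
-0.1 388 [-0.0026 -0.0926 -0.0227] -0.024990791634280855 -0.09998686017072202
-0.085 384 [-0.0021 -0.0779 -0.0226] -0.024408369282352887 -0.08495460640247492
-0.07 350 [-0.0021 -0.0626 -0.0226] -0.025015501610037207 -0.06981845712852355
-0.055 313 [-0.0021 -0.0478 -0.0225] -0.0247238771847223 -0.054968088693725214
-0.04 198 [-0.0021 -0.0349 -0.0226] -0.024810453321893938 -0.039950599664584203
```

The grip is firm: the opening is 15 mm and the tip is 117 mm from the TCP along -y. Next I lift and carry the bar to just before the eye, staying high.

```bash
python3 -m inch '[0,0,-1,0,0,0,0, 0,0,-3,0,0,0,0, 0,0,-4,0,0,0,0, 0,0,-4,0,0,0,0, 2.1,0.36,0,0,0,0,0, 4,0.7,0,0,0,0,0, 5,0.84,0,0,0,0,0, 5,0.84,0,0,0,0,0, 5,0.84,0,0,0,0,0, 5,0.74,0,0,0,0,0, 5,0.72,0,0,0,0,0, 5,0.72,0,0,0,-0.1,0, 0,0,0,0,0,-0.18,0, 0,0,0,0,0,-0.18,0, 0,0,0,0,0,-0.18,0, 0,0,0,0,0,-0.18,0, 0,0,0,0,0,0,0, 0,0,0,0,0,0,0]' 40
cat > eye.py <<'E'
exec(open('tip.py').read())
import sys
E0=T_tool(o)
m=(P[...,2]>.080)&(P[...,2]<.122)&(np.hypot(P[...,0]-.642,P[...,1]+.008)<.03)&(c.d>0)&(Pt[...,2]>-.012)
Q=P[m];print('eye',len(Q),Q.mean(0),Q[:,2].max())
top=Q[Q[:,2]>.105];print('top',len(top),top.mean(0))
x=Q[:,:2]-Q[:,:2].mean(0);w,V=np.linalg.eigh(np.cov(x.T));d=V[:,0]*np.sign(V[0,0]);print(np.sqrt(w),'axis',np.degrees(np.arctan2(d[1],d[0])),'barhead',np.degrees(o['eef_rot'][2])+90)
print('eye in tool',(Q.mean(0)-o['ee_pos'])@E0[:3,:3])
for r in ctrl.place_of('wrist','eye')[:2]:
    u,v=r['centre'];p=c.at_z(u,v,.1);print(round(r['score'],2),np.round([u,v]),p,(p-o['ee_pos'])@E0[:3,:3])
if len(sys.argv)>1:c.save(sys.argv[1])
E
python3 eye.py w4.png
```

```text
time_s: 7.98
ee_pos: [0.5684, -0.1245, 0.1511]
eef_rot: [3.141, 0.001, -0.564]
force: [0.0, 0.2, -1.6]
grip_width: 0.0148
7.975 [-0.2785  0.4184  1.4906 -0.0001  1.2332  0.286 ] [ 0.5684 -0.1245  0.1511] [ 3.1413  0.0006 -0.5645] [ 0.0278  0.2008 -1.5623] [0.0169 0.0201 0.0054] 0.014821334600730488
[(0.6, array([251.,  41.]), array([-0.0011, -0.1135, -0.019 ]))]
2179
-0.13 54 [-0.0013 -0.1159 -0.0217] -0.023360224846722018 -0.11806011848034897
-0.115 421 [-0.0008 -0.1079 -0.0223] -0.02489880518468129 -0.11497627313185954
-0.1 408 [-0.0008 -0.0926 -0.0223] -0.0244362733347995 -0.0999443051487156
-0.085 387 [-0.0008 -0.0778 -0.0222] -0.024858008211130222 -0.0849284592194528
-0.07 369 [-0.0003 -0.0624 -0.0222] -0.02434444631573258 -0.0696837305903465
-0.055 331 [-0.0003 -0.0475 -0.0223] -0.02471465020018847 -0.05497426808305652
-0.04 209 [-0.0003 -0.035  -0.0225] -0.024369336872963516 -0.03985760700883239
eye 563 [ 0.6427 -0.0111  0.1092] 0.11733456611040755
top 429 [ 0.6426 -0.0104  0.1128]
[0.0021 0.0088] axis 55.78778255195517 barhead 57.658137080849535
eye in tool [ 0.0021 -0.1356  0.0419]
0.64 [251.  36.] [ 0.6393 -0.0087  0.1   ] [-0.0021 -0.1358  0.0511]
```

View pics/w4.png

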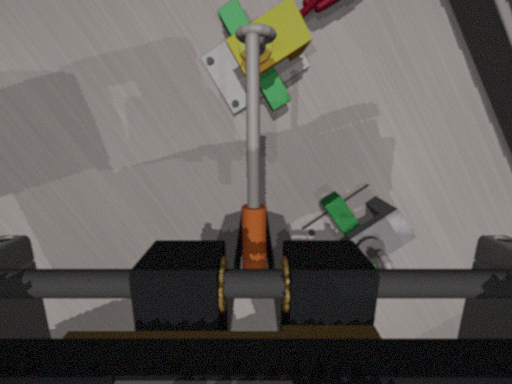

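The shaft tip at (252,40) lies over the ring, which spans about 237 to 277 px. The ring's centre is therefore about 3 mm to tool +x of the bar. I'll shift and descend to the hole's height, then look again.

```bash
python3 -m inch '[0.3,0.3,2,0,0,0,0, 0,0,2,0,0,0,0, 0,0,2,0,0,0,0, 0,0,0.96,0,0,0,0, 0,0,0,0,0,0,0]' 40
python3 eye.py
python3 - <<'E'
from h import *
c=Cam('wrist');c.save('w5.png',(180,0,330,100),5)
E
```

```text
time_s: 8.75
ee_pos: [0.5696, -0.1283, 0.0816]
eef_rot: [3.141, 0.001, -0.561]
force: [0.5, -0.0, -0.6]
grip_width: 0.0148
8.75 [-0.2842  0.5009  1.545  -0.      1.0965  0.2764] [ 0.5696 -0.1283  0.0816] [ 3.1414  0.0007 -0.5606] [ 0.4552 -0.0381 -0.6148] [ 0.0485  0.0925 -0.0253] 0.01477973278915458
[(0.71, array([250.,  41.]), array([-0.002 , -0.1135, -0.019 ]))]
2204
-0.13 45 [-0.0008 -0.1159 -0.0222] -0.02342956478466491 -0.11713028932314251
-0.115 429 [-0.0008 -0.1073 -0.0223] -0.024616824631584072 -0.11490204501751256
-0.1 424 [-0.0008 -0.0928 -0.0223] -0.02454488720788377 -0.0999927044968545
-0.085 390 [-0.0005 -0.0776 -0.0224] -0.024590339823559126 -0.08497457329819658
-0.07 370 [-0.0008 -0.0624 -0.0223] -0.024460283281472144 -0.06968419941599423
-0.055 335 [-0.0003 -0.0476 -0.0224] -0.024655129172290798 -0.05497989595729351
-0.04 211 [-0.0003 -0.035  -0.0225] -0.02434694173745185 -0.0399640978024274
eye 244 [ 0.6407 -0.0129  0.0884] 0.09355552216684573
top 0 [nan nan nan]
[0.0007 0.0039] axis 56.963606389362575 barhead 57.88041919014607
eye in tool [-0.0011 -0.1355 -0.0068]eye.py:6: RuntimeWarning: Mean of empty slice.
  top=Q[Q[:,2]>.105];print('top',len(top),top.mean(0))
  ret = um.true_divide(
```

View pics/w5.png

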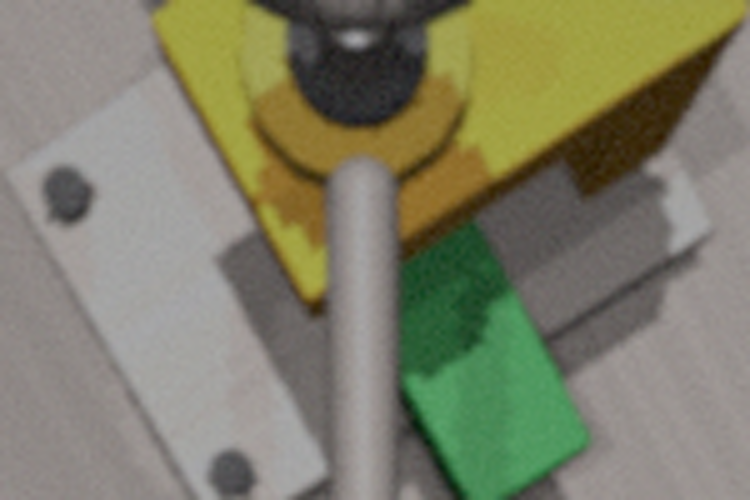

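The bar at about 363 px in the crop lines up with the eye at about 357 px to within 1 mm. I'll start inserting gently.

```bash
python3 -m inch '[-0.05,-0.5,0,0,0,0,0, 0,-0.5,0,0,0,0,0, 0,-0.5,0,0,0,0,0, 0,-0.5,0,0,0,0,0, 0,-0.5,0,0,0,0,0, 0,-0.5,0,0,0,0,0, 0,0,0,0,0,0,0]' 60
python3 - <<'E'
from h import *
o=ctrl.get_obs();print(o['force'],o['moment'])
c=Cam('wrist');c.save('w6.png',(180,0,330,100),5)
E
```

```text
time_s: 9.82
ee_pos: [0.5854, -0.1023, 0.0818]
eef_rot: [3.142, 0.0, -0.56]
force: [-0.8, 0.0, -0.5]
grip_width: 0.0145
[-0.78279675  0.04665412 -0.49674574] [-0.02022551  0.05113503 -0.00555594]
```

View pics/w6.png

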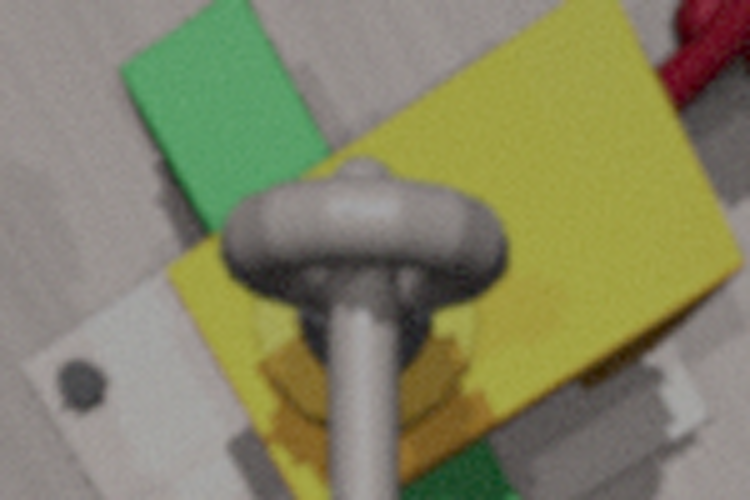

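The bar is in: the tip shows beyond the ring at (362,165), and the forces are near zero. I'll push it through 30 mm more, then swing clockwise about the eye through part of the free play.

```bash
python3 -m inch '[0,-0.6,0,0,0,0,0, 0,-0.8,0,0,0,0,0, 0,-0.8,0,0,0,0,0, 0,-0.8,0,0,0,0,0, 0,0,0,0,0,0,0]' 60
cat > f.py <<'E'
from h import *
np.set_printoptions(precision=3,suppress=True)
Fs=[];Ms=[]
o=ctrl.get_obs();E=np.array([.6415,-.0129,.1])
T=T_tool(o);F,M=o['force'],o['moment'];r=o['ee_pos']-E
print('F_tool',F@T[:3,:3],'M',M,'tau_eye_on_tool',M[2]+np.cross(r,F)[2],'crossonly',np.cross(r,F)[2],'eye in tool mm',(E-o['ee_pos'])@T[:3,:3]*1e3,'bar head',np.degrees(o['eef_rot'][2])+90,'q6',o['qpos'][5],o['qpos'][4],'tau6',o['tau'][5],'grip',o['grip_width'])
E
python3 f.py
python3 -m inch '[-0.75,-0.04,0,0,0,0.1,0, -0.75,-0.04,0,0,0,0.1,0, -0.75,-0.04,0,0,0,0.1,0, -0.75,-0.04,0,0,0,0.1,0, -0.75,-0.04,0,0,0,0.1,0, -0.75,-0.04,0,0,0,0.1,0, 0,0,0,0,0,0,0]' 60;python3 f.py
```

```text
time_s: 10.5
ee_pos: [0.6014, -0.0766, 0.0817]
eef_rot: [3.142, 0.0, -0.559]
force: [-0.3, -1.0, -0.8]
grip_width: 0.0148
F_tool [0.217 1.001 0.786] M [-0.049  0.052 -0.023] tau_eye_on_tool -0.006041001584261536 crossonly 0.01650380916417254 eye in tool mm [  0.171 -75.268 -18.252] bar head 57.95798798881371 q6 0.3721156360778161 1.1208632767345104 tau6 0.14338205102831125 grip 0.014759488602595381
time_s: 11.38
ee_pos: [0.5722, -0.0434, 0.0819]
eef_rot: [3.142, -0.0, -1.159]
force: [-0.1, 0.3, -1.1]
grip_width: 0.0148
F_tool [-0.312 -0.054  1.116] M [ 0.062  0.119 -0.029] tau_eye_on_tool -0.05293616602338675 crossonly -0.023628536459553817 eye in tool mm [ -0.181 -75.698 -18.085] bar head 23.589068896687465 q6 1.0196723344862513 1.0856126762683855 tau6 1.2478866800665855 grip 0.01482765792166236
```

```bash
python3 -m inch '[-0.45,-0.015,0,0,0,0.06,0, -0.45,-0.015,0,0,0,0.06,0, -0.3,-0.01,0,0,0,0.04,0, 0,0,0,0,0,0,0]' >/dev/null;python3 f.py
python3 -m inch '[-0.3,-0.01,0,0,0,0.04,0, -0.3,-0.01,0,0,0,0.04,0,-0.3,-0.01,0,0,0,0.04,0, 0,0,0,0,0,0,0]'>/dev/null;python3 f.py
python3 -m inch '[-0.3,-0.01,0,0,0,0.04,0, -0.3,-0.01,0,0,0,0.04,0, 0,0,0,0,0,0,0]'>/dev/null;python3 f.py
```

```text
F_tool [ 0.014 -0.404  0.797] M [0.219 0.143 0.103] tau_eye_on_tool 0.10453408715827715 crossonly 0.0012000380816884924 eye in tool mm [ -0.443 -75.446 -18.15 ] bar head 14.508061505140759 q6 1.196635489047477 1.08095099825867 tau6 0.5520176142454147 grip 0.014454166755911855
F_tool [-3.722 -1.008  0.609] M [0.513 0.044 0.216] tau_eye_on_tool -0.06364722228155117 crossonly -0.27956004334169926 eye in tool mm [ -0.348 -75.213 -18.134] bar head 7.634388240224382 q6 1.3318835881178694 1.078889845764685 tau6 0.6792239472270012 grip 0.014837208676015417
F_tool [-1.932  0.284  1.624] M [0.496 0.221 0.296] tau_eye_on_tool 0.15060039480507295 crossonly -0.14540281195352248 eye in tool mm [ -0.452 -75.192 -18.209] bar head 3.041967811422012 q6 1.422438219299405 1.078242392908647 tau6 0.7380091398954391 grip 0.014460465566449735
```

```bash
cat > f.py <<'E'
from h import *
np.set_printoptions(precision=3,suppress=True)
E=np.array([.6415,-.0129,.1]);L=[];t6=[]
for i in range(4):
    o=ctrl.get_obs();F,M=o['force'],o['moment'];r=o['ee_pos']-E
    L.append(np.r_[M[2]+np.cross(r,F)[2],np.cross(r,F)[2],M[2],F@T_tool(o)[:3,:3]]);t6.append(o['tau'][5])
    if i<3: ctrl.camera('wrist')
L=np.array(L)
print('t%.2f'%o['time_s'],'tau',L[:,0].mean(),'sd',L[:,0].std(),'cross,M',L.mean(0)[1:3],'Ftool',L.mean(0)[3:],'eye_t',(E-o['ee_pos'])@T_tool(o)[:3,:3]*1e3,'head',np.degrees(o['eef_rot'][2])+90,'q6',o['qpos'][5],'t6',np.mean(t6))
E
python3 f.py
python3 -m inch '[-0.3,-0.01,0,0,0,0.04,0, -0.3,-0.01,0,0,0,0.04,0, 0,0,0,0,0,0,0]'>/dev/null;python3 f.py
python3 -m inch '[-0.3,-0.01,0,0,0,0.04,0, -0.3,-0.01,0,0,0,0.04,0, 0,0,0,0,0,0,0]'>/dev/null;python3 f.py
python3 - <<'E'
from h import *
c=Cam('wrist');c.save('w7.png',(150,0,350,150),4)
E
```

```text
t12.90 tau 0.13484400294017423 sd 0.019161091280762044 cross,M [-0.166  0.301] Ftool [-2.202  0.388  1.099] eye_t [ -0.54  -75.174 -18.182] head 3.0065890193890965 q6 1.4229406748323006 t6 0.44773561181500554
t13.43 tau 0.11436627614696944 sd 0.047660954057771036 cross,M [-0.186  0.3  ] Ftool [-2.455  1.817  1.233] eye_t [ -0.542 -75.204 -18.283] head -1.6015744328614971 q6 1.5140192355456679 t6 0.46397686237469316
t13.95 tau 0.1268008619273713 sd 0.020976995327809802 cross,M [-0.173  0.3  ] Ftool [-2.271  4.734  0.591] eye_t [ -0.534 -75.164 -18.326] head -6.186320739955491 q6 1.6046588365695575 t6 0.45262312050908804
```

View pics/w7.png

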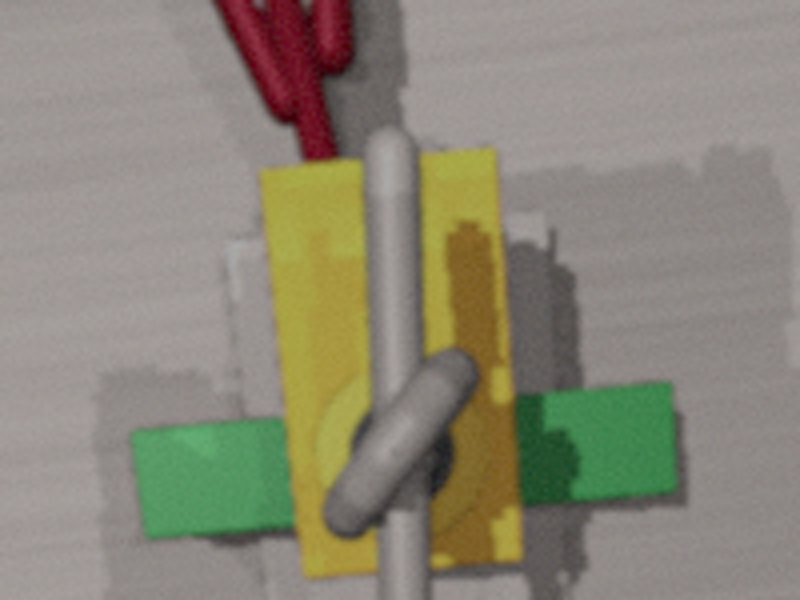

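The ring is turning with the bar, and the drive torque is a steady 0.12–0.13 N m, which matches the friction. I'll carry on in small steps that halt by themselves when the torque rises.

```bash
echo 'import sys; sys.exit(L[:,0].mean()>0.2)' >> f.py
python3 -m inch '[-0.3,0,0,0,0,0.04,0, -0.3,0,0,0,0,0.04,0, 0,0,0,0,0,0,0]'>/dev/null;python3 f.py &&
python3 -m inch '[-0.26,0,0,0,0,0.035,0, 0,0,0,0,0,0,0]'>/dev/null&& python3 f.py &&
python3 -m inch '[-0.26,0,0,0,0,0.035,0, 0,0,0,0,0,0,0]'>/dev/null&& python3 f.py &&
python3 -m inch '[-0.26,0,0,0,0,0.035,0, 0,0,0,0,0,0,0]'>/dev/null&& python3 f.py &&
python3 -m inch '[-0.26,0,0,0,0,0.035,0, 0,0,0,0,0,0,0]'>/dev/null&& python3 f.py
```

```text
t14.53 tau 0.10050925621724693 sd 0.030768338698951195 cross,M [-0.176  0.276] Ftool [-2.298  5.141  0.971] eye_t [ -0.54  -75.253 -18.329] head -10.777995377343416 q6 1.6953352780137378 t6 0.41304849553853273False
```

```bash
sed -i 's/sys.exit(\(.*\))$/sys.exit(int(\1))/' f.py; tail -1 f.py
python3 -m inch '[-0.26,0,0,0,0,0.035,0, 0,0,0,0,0,0,0]'>/dev/null&& python3 f.py &&
python3 -m inch '[-0.26,0,0,0,0,0.035,0, 0,0,0,0,0,0,0]'>/dev/null&& python3 f.py &&
python3 -m inch '[-0.26,0,0,0,0,0.035,0, 0,0,0,0,0,0,0]'>/dev/null&& python3 f.py &&
python3 -m inch '[-0.26,0,0,0,0,0.035,0, 0,0,0,0,0,0,0]'>/dev/null&& python3 f.py
```

```text
import sys; sys.exit(int(L[:,0].mean()>0.2))
t14.93 tau 0.15248746319868417 sd 0.07754504366265307 cross,M [-0.154  0.307] Ftool [-2.009  5.237  0.446] eye_t [ -0.549 -75.332 -18.395] head -12.779604034664288 q6 1.7348456875155753 t6 0.3866774286143482
t15.32 tau 0.13991948994619394 sd 0.018048126819784314 cross,M [-0.16  0.3 ] Ftool [-2.086  5.735  0.631] eye_t [ -0.567 -75.393 -18.405] head -14.787218962308714 q6 1.7744299843884976 t6 0.3861930104903877
t15.72 tau 0.12071778811619173 sd 0.027123021253223547 cross,M [-0.146  0.267] Ftool [-1.895  5.488  0.584] eye_t [ -0.568 -75.402 -18.38 ] head -16.788681669489947 q6 1.8138685733115283 t6 0.3869823692366481
t16.12 tau 0.10162619775997589 sd 0.05568096451814792 cross,M [-0.184  0.286] Ftool [-2.4    6.026  1.218] eye_t [ -0.586 -75.425 -18.387] head -18.79460433164398 q6 1.853294002643698 t6 0.3867450007237494
```

```bash
python3 -m inch '[-0.26,0,0,0,0,0.035,0, 0,0,0,0,0,0,0]'>/dev/null&& python3 f.py &&
python3 -m inch '[-0.26,0,0,0,0,0.035,0, 0,0,0,0,0,0,0]'>/dev/null&& python3 f.py &&
python3 -m inch '[-0.26,0,0,0,0,0.035,0, 0,0,0,0,0,0,0]'>/dev/null&& python3 f.py &&
python3 -m inch '[-0.26,0,0,0,0,0.035,0, 0,0,0,0,0,0,0]'>/dev/null&& python3 f.py &&
python3 -m inch '[-0.26,0,0,0,0,0.035,0, 0,0,0,0,0,0,0]'>/dev/null&& python3 f.py &&
python3 -m inch '[-0.26,0,0,0,0,0.035,0, 0,0,0,0,0,0,0]'>/dev/null&& python3 f.py
```

```text
t16.52 tau 0.09582675593471718 sd 0.04635675862392376 cross,M [-0.188  0.283] Ftool [-2.436  6.457  0.773] eye_t [ -0.599 -75.455 -18.402] head -20.80148069325375 q6 1.8926996368720472 t6 0.38683706894516945
t16.93 tau 0.11057682048426169 sd 0.05689277956495877 cross,M [-0.141  0.252] Ftool [-1.827  5.954  0.713] eye_t [ -0.601 -75.49  -18.414] head -22.807039968011765 q6 1.93204066826934 t6 0.3850981523282826
t17.32 tau 0.11973028626301793 sd 0.048828780697384354 cross,M [-0.157  0.277] Ftool [-2.025  6.375  0.536] eye_t [ -0.602 -75.524 -18.406] head -24.810860076076253 q6 1.9712768147881374 t6 0.385375558398664
t17.73 tau 0.12396016178599736 sd 0.021787460735676202 cross,M [-0.159  0.283] Ftool [-2.059  5.84   1.086] eye_t [ -0.622 -75.467 -18.373] head -26.81562436877617 q6 2.0104192047426093 t6 0.3842151607386768
t18.12 tau 0.12819771429711874 sd 0.02073937219668587 cross,M [-0.141  0.27 ] Ftool [-1.819  6.197  0.887] eye_t [ -0.648 -75.518 -18.391] head -28.820815458474343 q6 2.0495386316471893 t6 0.3827721602283418
t18.52 tau 0.13287408068007564 sd 0.04677494173225745 cross,M [-0.143  0.276] Ftool [-1.848  6.006  0.768] eye_t [ -0.653 -75.57  -18.391] head -30.82415105980921 q6 2.0885348306187477 t6 0.3811941482126713
```

```bash
python3 -m inch '[-0.26,0,0,0,0,0.035,0, 0,0,0,0,0,0,0]'>/dev/null&& python3 f.py &&
python3 -m inch '[-0.26,0,0,0,0,0.035,0, 0,0,0,0,0,0,0]'>/dev/null&& python3 f.py &&
python3 -m inch '[-0.26,0,0,0,0,0.035,0, 0,0,0,0,0,0,0]'>/dev/null&& python3 f.py &&
python3 -m inch '[-0.26,0,0,0,0,0.035,0, 0,0,0,0,0,0,0]'>/dev/null&& python3 f.py &&
python3 -m inch '[-0.26,0,0,0,0,0.035,0, 0,0,0,0,0,0,0]'>/dev/null&& python3 f.py &&
python3 -m inch '[-0.26,0,0,0,0,0.035,0, 0,0,0,0,0,0,0]'>/dev/null&& python3 f.py
```

```text
t18.93 tau 0.12001740575869696 sd 0.05355688472487138 cross,M [-0.14  0.26] Ftool [-1.795  6.724  0.928] eye_t [ -0.663 -75.561 -18.356] head -32.83057720327142 q6 2.1274640018025757 t6 0.3790893405675888
t19.32 tau 0.13680211409581067 sd 0.016075166370749547 cross,M [-0.133  0.27 ] Ftool [-1.703  6.075  1.319] eye_t [ -0.67  -75.504 -18.29 ] head -34.83694174804096 q6 2.166245510461183 t6 0.3765164874494076
t19.73 tau 0.13176969094519503 sd 0.07081215727077071 cross,M [-0.128  0.26 ] Ftool [-1.637  6.265  1.118] eye_t [ -0.695 -75.528 -18.308] head -36.84228309077537 q6 2.204952304017315 t6 0.37428074749186635
t20.12 tau 0.09359125816669038 sd 0.07782687575418584 cross,M [-0.172  0.266] Ftool [-2.218  6.244  0.851] eye_t [ -0.711 -75.555 -18.299] head -38.84556196201888 q6 2.243544390244696 t6 0.3721983334980905
t20.52 tau 0.09227107910178563 sd 0.06374794632028688 cross,M [-0.154  0.246] Ftool [-1.982  6.083  1.153] eye_t [ -0.733 -75.578 -18.324] head -40.85367194706396 q6 2.282078261343903 t6 0.3686295007355511
t20.93 tau 0.1429759740653979 sd 0.06154986787516084 cross,M [-0.14   0.283] Ftool [-1.786  6.365  1.296] eye_t [ -0.782 -75.592 -18.294] head -42.85786135718919 q6 2.3204303638102877 t6 0.37727733375504613
```

```bash
python3 -m inch '[-0.22,0,0,0,0,0.03,0, 0,0,0,0,0,0,0]'>/dev/null&& python3 f.py &&
python3 -m inch '[-0.22,0,0,0,0,0.03,0, 0,0,0,0,0,0,0]'>/dev/null&& python3 f.py &&
python3 -m inch '[-0.22,0,0,0,0,0.03,0, 0,0,0,0,0,0,0]'>/dev/null&& python3 f.py &&
python3 -m inch '[-0.22,0,0,0,0,0.03,0, 0,0,0,0,0,0,0]'>/dev/null&& python3 f.py
```

```text
t21.32 tau 0.3459421054812263 sd 0.029737194608538176 cross,M [0.012 0.334] Ftool [0.252 6.879 0.997] eye_t [ -1.009 -75.656 -18.376] head -44.570544591854485 q6 2.3531022571538367 t6 0.4079912882298231
```

The torque jumped from 0.14 to 0.35 N m within 0.03 rad, so the stop is felt, at about 0.95 rad and inside the 0.25–0.4 band. I stop there and swing back about 0.85 rad to the hole's axis, which stays within the loose range.

```bash
python3 -m inch '[0.38,-0.01,0,0,0,-0.05,0, 0.75,-0.04,0,0,0,-0.1,0, 0.75,-0.04,0,0,0,-0.1,0, 0.75,-0.04,0,0,0,-0.1,0, 0.75,-0.04,0,0,0,-0.1,0, 0.75,-0.04,0,0,0,-0.1,0, 0.75,-0.04,0,0,0,-0.1,0, 0.75,-0.04,0,0,0,-0.1,0, 0.75,-0.04,0,0,0,-0.1,0, 0,0,0,0,0,0,0]' >/dev/null;python3 f.py
python3 - <<'E'
from h import *
c=Cam('wrist');c.save('w8.png',(150,0,350,150),4)
E
python3 tip.py
```

```text
t22.73 tau -0.005739103491362805 sd 0.05750658893484614 cross,M [-0.012  0.006] Ftool [-0.162 -0.087  1.023] eye_t [ -0.823 -75.757 -18.015] head 3.9544414575453715 q6 1.4037067409087345 t6 -0.4954764246940613
22.775 [-0.098   0.4648  1.5991 -0.0001  1.0774  1.4034] [ 0.5659 -0.0189  0.0819] [-3.1413 -0.0001 -1.5013] [-0.3273  0.696   0.0206] [ 0.0415  0.1221 -0.0139] 0.014614181617713448
[(0.63, array([253.,  38.]), array([-0.0018, -0.1145, -0.019 ]))]
2363
-0.13 34 [-0.0027 -0.1159 -0.0215] -0.023562261793985167 -0.1175120684300306
-0.115 394 [-0.0027 -0.1076 -0.0223] -0.024997701645806072 -0.11493248567537807
-0.1 365 [-0.0022 -0.0926 -0.0224] -0.024990098309387705 -0.09992958225458773
-0.085 674 [-0.0022 -0.0765 -0.0298] -0.032996848723420624 -0.08495152965609347
-0.07 336 [-0.0022 -0.0624 -0.0224] -0.025146359155589444 -0.06968190979082316
-0.055 347 [-0.0017 -0.0476 -0.0223] -0.024534504026015456 -0.05499527053800739
-0.04 213 [-0.0017 -0.035  -0.0224] -0.024449682282817374 -0.03993134045623973
```

View pics/w8.png

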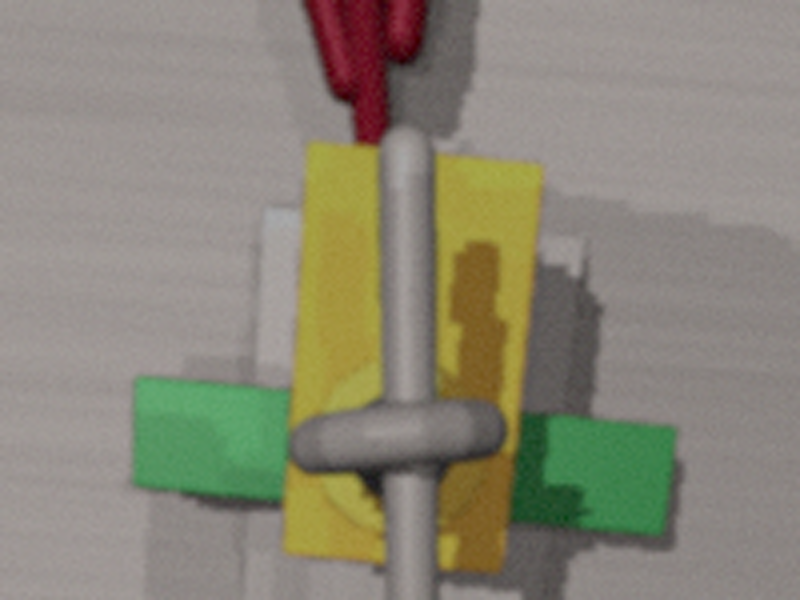

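The ring, from 295 to 500 px at row 435, is square to the bar and no force remains. I'll draw the bar out along its axis, then lift.

```bash
python3 -m inch '[-0.1,0,0,0,0,0,0, 0,0.8,0,0,0,0,0, 0,0.8,0,0,0,0,0, 0,0.8,0,0,0,0,0, 0,0.8,0,0,0,0,0, 0,0.8,0,0,0,0,0, 0,0.8,0,0,0,0,0, 0,1,0,0,0,0,0, 0,1,0,0,0,0,0, 0,0,-3,0,0,0,0, 0,0,-4,0,0,0,0, 0,0,0,0,0,0,0]' ; python3 tip.py
```

```text
time_s: 24.38
ee_pos: [0.4988, -0.023, 0.1545]
eef_rot: [-3.137, -0.001, -1.5]
force: [0.1, -0.7, -1.4]
grip_width: 0.0148
24.375 [-0.1193  0.2347  1.7279 -0.      1.174   1.3806] [ 0.4988 -0.023   0.1545] [-3.1366 -0.001  -1.5   ] [ 0.0642 -0.6865 -1.3628] [ 0.0537  0.0866 -0.0226] 0.014809596804057691
[(0.92, array([253.,  42.]), array([-0.0015, -0.1124, -0.019 ]))]
2174
-0.13 37 [-0.0027 -0.1157 -0.0217] -0.02376613722544202 -0.11751004154046817
-0.115 415 [-0.0027 -0.1078 -0.0223] -0.024613574144805337 -0.1147882632747097
-0.1 411 [-0.0027 -0.0926 -0.0224] -0.02450738150226586 -0.09999707104273872
-0.085 384 [-0.0022 -0.0778 -0.0222] -0.024333808912712317 -0.08488898964349517
-0.07 371 [-0.0022 -0.0625 -0.0223] -0.024739948448264226 -0.0696899864746341
-0.055 342 [-0.0016 -0.0477 -0.0225] -0.024599837035465404 -0.05497020584788878
-0.04 214 [-0.0017 -0.0351 -0.0225] -0.02494772878053134 -0.03991953477833824
```

```bash
python3 -m inch '[-2,-0.6,0,0,0,0,0, -4,-1.2,0,0,0,0,0, -5,-1.5,0,0,0,0,0, -5,-1.5,0,0,0,0,0, -5,-1.5,0,0,0,0,0, -3.4,-1,0,0,0,0,0, -1.52,-0.36,0,0,0,0,0, 0,0,0,0,0,-0.12,0, 0,0,3,0,0,0,0, 0,0,3,0,0,0,0, 0,0,2,0,0,0,0, 0,0,0,0,0,0,0, 0,0,0,0,0,0,0]'
python3 - <<'E'
from h import *
o=ctrl.get_obs();T=T_tool(o);print(o['ee_pos'],o['eef_rot'],(np.array([.5569,.2413,.0315])-o['ee_pos'])@T[:3,:3]*100,o['eef_rot'][2]+1.3799)
E
```

```text
time_s: 26.1
ee_pos: [0.5563, 0.2408, 0.0725]
eef_rot: [-3.141, 0.0, -1.38]
force: [0.0, -0.1, -1.2]
grip_width: 0.0144
[0.556272   0.24083841 0.0725309 ] [-3.14097716e+00  5.78573006e-05 -1.38046505e+00] [-0.03320725 -0.06787339  4.10313451] -0.0005650522180846718
```

```bash
python3 -m inch '[-0.03,-0.07,1.5,0,0,0,0, 0,0,1.2,0,0,0,0, 0,0,0.8,0,0,0,0, 0,0,0.5,0,0,0,0, 0,0,0.1,0,0,0,0, 0,0,0,0,0,0,0]'; python3 tip.py|head -3
```

```text
time_s: 26.85
ee_pos: [0.5567, 0.2413, 0.0313]
eef_rot: [3.142, -0.0, -1.38]
force: [-2.7, -3.8, 4.9]
grip_width: 0.0143
26.85 [ 0.3489  0.6122  1.502  -0.0005  1.0275  1.729 ] [0.5567 0.2413 0.0313] [ 3.1415 -0.0004 -1.3798] [-2.68   -3.7522  4.8969] [-0.6397  0.7042  0.1134] 0.014263475112154774
[(0.78, array([247.,  39.]), array([-0.0047, -0.1141, -0.019 ]))]
2102
```

It is seated with about 5 N of light contact. I'll release, lift and look.

```bash
python3 -m inch '[0,0,0,0,0,0,0.3, 0,0,0,0,0,0,0.5, 0,0,0,0,0,0,0.7, 0,0,0,0,0,0,0.9, 0,0,0,0,0,0,1, 0,0,0,0,0,0,1, 0,0,0,0,0,0,1, 0,0,0,0,0,0,1]'
python3 -m inch '[0,0,-2,0,0,0,1, 0,0,-4,0,0,0,1, 0,0,-4,0,0,0,1, 0,0,-4,0,0,0,1, 0,0.7,-3.4,0,0,0.02,1, 0,0,0,0,0,0,1, 0,0,0,0,0,0,1]'
python3 - <<'E'
from h import *
np.set_printoptions(precision=4,suppress=True)
c=Cam('wrist');c.save('w9.png');print(c.o['ee_pos'],c.o['eef_rot'])
for l,z in [('bar_grip',.05),('bar_tip',.05),('cradle_rest',.05)]:
    for r in ctrl.place_of('wrist',l)[:1]:
        u,v=r['centre'];print(l,round(r['score'],2),np.round([u,v]),c.at_z(u,v,z)[:2])
P=c.cloud();hsv=cv2.cvtColor(c.img,cv2.COLOR_RGB2HSV)
m=(hsv[...,0]>5)&(hsv[...,0]<20)&(hsv[...,1]>150)&(hsv[...,2]>90)&(P[...,2]>.04)&(P[...,2]<.075)&(P[...,1]>.15)
Q=P[m];print(len(Q),Q.min(0),Q.max(0),Q.mean(0))
x=Q[:,:2]-Q[:,:2].mean(0);w,V=np.linalg.eigh(np.cov(x.T));d=V[:,1]*np.sign(V[0,1]);print(np.degrees(np.arctan2(d[1],d[0])), (x@d).min(),(x@d).max())
E
```

```text
time_s: 27.95
ee_pos: [0.5566, 0.2416, 0.0308]
eef_rot: [3.142, 0.0, -1.38]
force: [0.5, 0.6, 0.4]
grip_width: 0.0905
time_s: 28.82
ee_pos: [0.5495, 0.2402, 0.2048]
eef_rot: [3.141, -0.0, -1.4]
force: [-0.1, -0.1, -0.6]
grip_width: 0.0941
[0.5495 0.2402 0.2048] [ 3.1414 -0.0001 -1.3998]
bar_grip 0.58 [256. 186.] [0.5427 0.2369]
bar_tip 0.84 [251.  78.] [0.6685 0.2649]
cradle_rest 0.66 [254. 184.] [0.5449 0.2399]
497 [0.5185 0.2283 0.0523] [0.5764 0.2513 0.0602] [0.5476 0.2404 0.0572]
11.108022843466427 -0.02912672923103141 0.02849576255862647
```

View pics/w9.png

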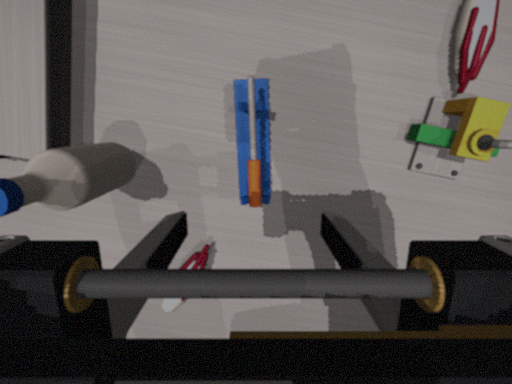

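The bar is back exactly as it was: its centre is within 1 mm, the heading is 11.1° against 11.3° before, and the height is the same. The eye has turned, and the bystanders look untouched.

```bash
python3 -c "
from station import ctrl
print(ctrl.hand_in())"
```

```text
the job is handed in; nothing more can be done
None
```

The eye is turned to its stop, the bar is back on its cradle, and I handed the job in at about 29 s.

- **Turning:** I slid the bar through the yellow clamp's eye with almost no force and turned it clockwise. The drive torque held at about 0.12 N m, which is the eye's friction. After roughly 0.95 rad it jumped from 0.14 to 0.35 N m within 0.03 rad, and I stopped there. That is inside the 0.25–0.4 N m band and below the 0.55 N m forcing limit.
- **Returning the bar:** I swung it back to the hole's axis, drew it out freely and laid it on the cradle. The handle's centre is within 1 mm of where it started, the heading is 11.1° against 11.3° before, and the height is the same.
- **Final check:** The last wrist view showed the eye turned and the bar in its rests. The spray bottle and the two chicory heads in view had not moved. That view did not cover the grey clamp, the jar or the third head; I checked them only in earlier pictures, and the arm passed clear of them.

No check failed. The single torque readings were noisy, by 0.02 to 0.08 N m, so I averaged four at each step. The bar pressed on the cradle with about 5 N just before I let go.

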